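# Fit the shaker's transport lock

### The job

The shaker is about to be moved, so fit its transport lock: take the key with the flat bar handle out of the stand, put its T-shaped head lengthwise down through the slot in the shaker's deck until the collar rests on the deck, and turn it a quarter turn, either way, so that the head locks crosswise under the deck. Let go of it, and leave the round-knobbed pin in the stand.

Things in the scene. Friction and masses are not known exactly. Their poses are not given: they have to be found in the camera images.
- key_grip (a point): Centre of the key's handle, a flat upright black bar 52 long, 16 wide, 40 mm high: grip across the 16. Below: round collar 46 across, 5 thick, underside 28 below this point; 14 mm shank; steel cross-bar head 56 x 16 x 10 mm, parallel to the handle, underside 54 below this point. x runs along handle and head (x and -x alike), y across, z up the shank. About 0.12 kg. Hangs upright by its collar in the stand
- slot (a point): Centre of the slot's mouth at the top of the flat deck, 62 mm above the bench, of the shaker, a low white box 150 x 170 mm, fixed. Slot 68 mm long along x, 28 wide along y; z up. Deck 8 mm thick; in the hollow below (84 x 84, 42 deep) the head turns freely, no stops. With the collar on the deck the head hangs 8 mm clear below the deck and the handle's centre is 28 mm above this point
- stand: The grey stand, fixed, 190 x 70 mm, 60 high; origin at the centre of its underside, x along its length. Two pockets 68 x 28 mm, 42 deep, lie end to end along x, centred 45 mm either side of the origin: one holds the key, the other the pin (either way round)
- pin_grip (a point): Centre of the round black knob (32 mm across, 40 high) of the other part in the stand, a plain pin with the same collar and shank but no cross-bar head; leave it where it is
Not all that is in view belongs to the job. Leave any blue or orange look-alike of the part that bears key_grip alone.

How it is judged:
By the outcome, as a careful person would: the job done as asked, in the order asked, and still so for the second after the job is handed in, with the robot touching nothing.
It also fails if it takes over 48 s, if anything falls off the work surface, if the arm or the gripper's body presses on something with over 40 N, if the wrist force passes 120 N, or if a joint passes its speed limit or range.

### The arm

A 6-joint arm with a two-finger parallel gripper is mounted at the origin on a cart in front of the work surface, level with it; the furniture and walls round the work are solid. World frame = base frame: x ahead of the robot, y to its left, z up, the work surface at z = 0. Lengths are in m, angles in rad, forces in N, time in s.
With the tool pointing down it reaches from about 0.25 to 0.775 m from the base axis. Payload 4 kg.
Tool frame: the origin (TCP) lies on the centre line of the jaws, within the pads' length; the fingertips stand 14 mm ahead of it and the grasp point (between the pads) lies 5 mm behind it (robot.tcp_to_tips is the distance from the TCP to the fingertips, in m); z points along the fingers, y is the line along which they close (so a half turn about z gives the same grasp; the last joint's range is limited). The gripper opens to 94 mm and grips with 3 to 60 N. Pads are 16 mm wide; open, the fingers measure 119 mm over their backs; the gripper's body (75 mm by 177 mm) begins 78 mm behind the grasp point.
Start: joints at [1.078, 0.087, 1.371, -0, 1.684, -0.103], TCP at [0.209, 0.509, 0.22] pointing down, gripper open.
Joint ranges: [-3.1, 3.1], [-0.76, 2.03], [0.27, 2.55], [-1.08, 4.22], [0.17, 2.65], [-2.57, 2.57]. Speed limits (rad/s): [2.79, 2.79, 3.14, 3.14, 3.14, 3.14].

### API

Orientations are given as [roll, pitch, yaw] about the fixed x, y, z axes, in that order (R = Rz(yaw) Ry(pitch) Rx(roll)).
In Python, from bench import robot gives the robot as it stands.
- The arm moves only by the tool carry_out, never from a script. Its argument "increments" is a list of rows, each a list of 3 entries, a list of its own where there are three numbers: the closure in counts, from 0 (fully open) to 255 (shut), then the shift along the tool's x, y, z in mm, then the turn about the tool's z in degrees. In form: [[fingers, [dx, dy, dz], twist], ...]. A call has 1 to 8 rows; each row shifts and turns the commanded pose from where the row before left it, along the tool's axes as they then stand; what a row does not reach is not made up. A row lasts 1/10 s, in which the tool goes at most 50 mm and 8.59 degrees, less where a joint would pass 70% of its speed; a pose out of reach is approached as far as the arm can. A call with a gripper value outside its range is refused whole. The fingers move at their own pace and stop on an object; the grip force is fixed at half the most. Time passes only in rows, so rows that do not move let the fingers close. It gives the time, the measured TCP pose, the force, the opening and the grip force at its end, in the units of the state.
- robot.get_obs(): the state, without advancing time (a new reading comes with each control period).
- robot.snapshot(name): name is "scene" or "top"; returns the picture (400x640x3 uint8, blue, green, red); there is no depth.
- robot.get_calibration(name): a dict with "vfov" (degrees; the focal length in pixels is half the picture's height over the tangent of half this angle, whatever the lens; pixels are square), "cx", "cy" (the principal point, pixels), "T" (4x4, takes a point from camera to world coordinates). Camera axes: x right, y down, z forward; pixel columns grow to the right and rows downward; lengths in m; the calibration is good to about 2 mm. A picture is of the moment at which its call begins. get_calibration takes no time and is no camera call.
- robot.close_job(): hands the job in; it is judged then, once.
The state is a dict: "time": time; "joint_positions": joint angles; "qvel": joint speeds; "joint_torque": joint torques, N m; "tool_pos": TCP position; "ee_rot": TCP orientation; "wrist_force": force on the tool from outside, world axes, zero at the start; "wrist_torque": the same for the moment, N m; "width": finger opening in m; "finger_force": force on a finger pad.
Only numpy, scipy, OpenCV 4.12 (cv2) and the standard library are available. Lean on these libraries where they do the work, as an engineer would, in place of code of your own. Each camera call takes 0.05 s, during which the arm holds its last target. There are 200 camera calls.

## Working session

There is one attempt and no reset: what is moved stays moved. The work goes in short steps, Python scripts to look and compute and a tool call to move; the robot and the scene stay as the last step left them, time stands still between calls to the robot, and variables do not carry over. Pictures are saved under pics/ and viewed, at most 10 in all, crops included, and the job is handed in when it is done.

Besides the shell and the picture viewer there is one more tool, called after "Emit:" in YAML: its name, and indented under it one key for each argument. carry_out: Moves the arm, as the interface text tells. Its arguments: {"type":"object","properties":{"increments":{"type":"array","items":{"type":"array"}}},"required":["increments"]}

```bash
mkdir -p pics
python3 - <<'E'
from bench import robot
import cv2
for n in("scene","top"):
    im=robot.snapshot(n);cv2.imwrite(f"pics/{n}0.png",im)
    c=robot.get_calibration(n);print(n,c)
o=robot.get_obs();print(o)
E
```

```text
scene {'vfov': 49.427575637223946, 'cx': 323.0584034384558, 'cy': 195.91280302059576, 'T': array([[ 0.65194126, -0.58729395,  0.47964405,  0.0141429 ],
       [-0.75811885, -0.49223324,  0.42774086, -0.54554588],
       [-0.01511287, -0.64248911, -0.76614577,  1.00129596],
       [ 0.        ,  0.        ,  0.        ,  1.        ]])}
top {'vfov': 56.0822080826876, 'cx': 322.93336625390526, 'cy': 203.82053994287318, 'T': array([[-0.01876906, -0.99695456,  0.07569234,  0.51210498],
       [-0.99973717,  0.01771676, -0.01454988, -0.050325  ],
       [ 0.01316455, -0.07594553, -0.99702506,  1.12177892],
       [ 0.        ,  0.        ,  0.        ,  1.        ]])}
{'time': 0.1, 'joint_positions': array([ 1.07789048e+00,  8.78663093e-02,  1.37206353e+00, -1.06156232e-05,
        1.68362025e+00, -1.03100701e-01]), 'qvel': array([ 0.00144081, -0.00219385, -0.00355918, -0.00029894, -0.00035827,
        0.00139479]), 'joint_torque': array([ 2.23698655e-03, -3.41251981e+01, -3.03302014e+01,  7.19144172e-02,
        3.04572552e-02, -1.11725060e-04]), 'tool_pos': array([0.20879237, 0.50832775, 0.21844937]), 'ee_rot': array([-3.13964452e+00, -1.90961509e-04,  2.75178613e+00]), 'wrist_force': array([-0.69631881, -0.45644795, -0.21758161]), 'wrist_torque': array([-0.05220742, -0.01173775, -0.01796801]), 'finger_force': 0.0, 'width': 0.09373750441693054}
```

View pics/scene0.png

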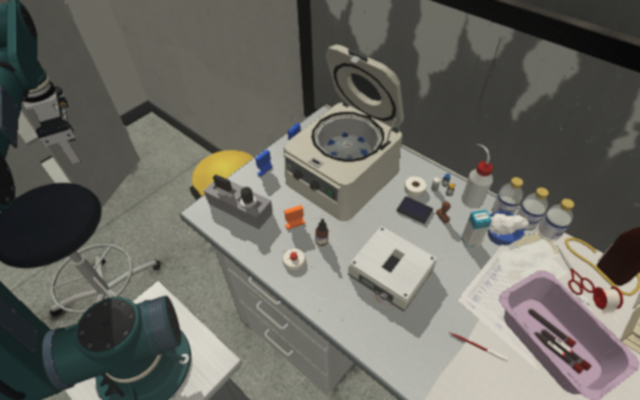

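View pics/top0.png

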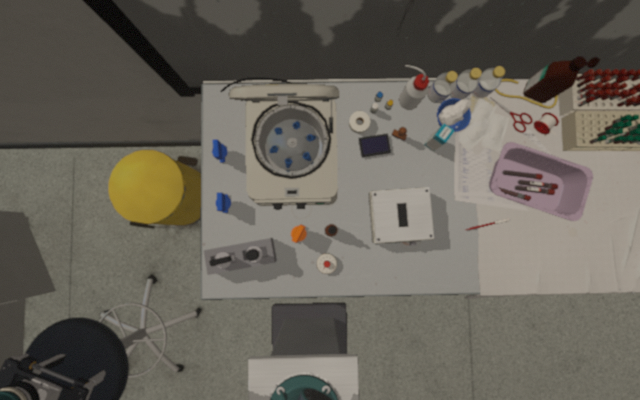

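Candidates for the key:
- black bar in the stand: top (220,260), scene (222,184)
- round knob, the pin: top (253,254), scene (247,195)
- blue look-alikes: top (220,150) and (223,203)
- orange look-alike: top (299,234)

I choose the black bar in the stand. The slot is at top (403,215), scene (391,262). One close crop will check the choice.

Run:
```python
import cv2,numpy as np
t=cv2.imread("pics/top0.png");s=cv2.imread("pics/scene0.png")
def c(im,x,y,w=50,h=37): return cv2.resize(im[y-h:y+h,x-w:x+w],(400,296),interpolation=cv2.INTER_CUBIC)
cv2.imwrite("pics/c1.png",cv2.convertScaleAbs(np.vstack([np.hstack([c(t,240,256),c(s,240,200)]),np.hstack([c(t,403,215),c(s,391,265)])]),alpha=1.4))
```

```text
(no output)
```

View pics/c1.png

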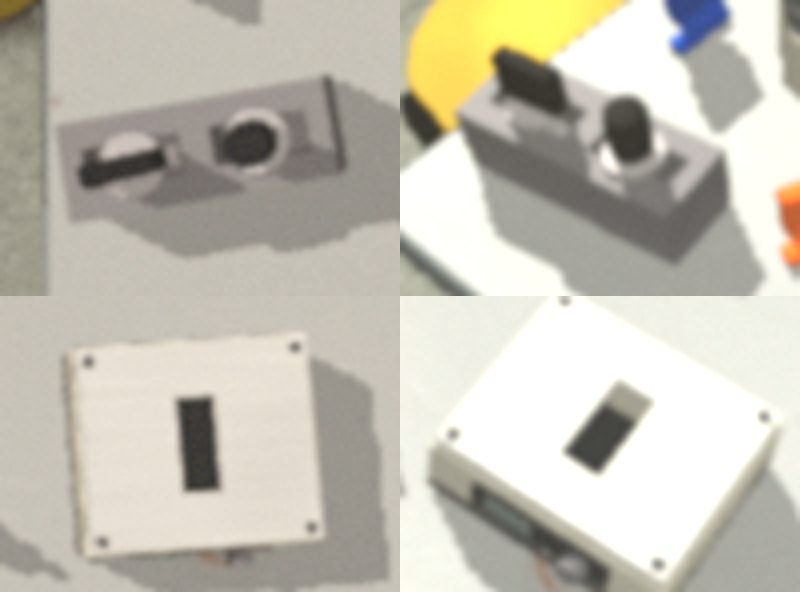

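Top-left crop shows the flat bar in the left pocket, at top (220.5,261). The round knob is beside it at (253,254), so the choice is confirmed. The slot is at top (402.5,215); in the scene view its lit far wall is part of the mouth.

```bash
cat > h.py <<'E'
import cv2,numpy as np
from bench import robot
def ray(n,u,v):
    c=robot.get_calibration(n);f=200/np.tan(np.radians(c["vfov"]/2));T=c["T"]
    d=T[:3,:3]@np.array([(u-c["cx"])/f,(v-c["cy"])/f,1]);return T[:3,3],d/np.linalg.norm(d)
def onz(n,u,v,z):
    p,d=ray(n,u,v);return p+d*(z-p[2])/d[2]
def tri(a,b):
    p,d=ray("top",*a);q,e=ray("scene",*b)
    s=np.linalg.lstsq(np.c_[d,-e],q-p,rcond=None)[0]
    A,B=p+d*s[0],q+e*s[1];return (A+B)/2,np.linalg.norm(A-B)
def blob(im,x,y,r,lo,hi,near=None,ch=None):
    g=cv2.resize(im[y-r:y+r,x-r:x+r],None,fx=8,fy=8,interpolation=cv2.INTER_CUBIC)
    g=g.max(2)
    m=cv2.inRange(g,lo,hi)
    m=cv2.morphologyEx(m,cv2.MORPH_OPEN,np.ones((9,9)))
    cs,_=cv2.findContours(m,0,2)
    k=max(cs,key=lambda c:cv2.contourArea(c)*(cv2.pointPolygonTest(c,(8*r,8*r),True)>-24))
    box=cv2.boxPoints(cv2.minAreaRect(k));M=cv2.moments(k)
    t=lambda p:(np.array(p)+.5)/8-.5+[x-r,y-r]
    return t([M["m10"]/M["m00"],M["m01"]/M["m00"]]),t(box),M["m00"]/64
E
python3 - <<'E'
from h import *
np.set_printoptions(precision=4,suppress=True)
t=cv2.imread("pics/top0.png");s=cv2.imread("pics/scene0.png")
print("vals bar",t[261,220],t[270,225],s[184,222],"slot",t[215,402],t[215,380],s[265,389],s[253,398],s[262,370])
for hi in(50,65):
    a=blob(t,220,261,16,0,hi);b=blob(s,222,184,16,0,hi)
    print("key",hi,a[0],a[2],b[0],b[2],tri(a[0],b[0]))
    P=[onz("top",*q,.1) for q in a[1]];print(a[1].ravel());print([np.degrees(np.arctan2(*(P[i+1]-P[i])[1::-1])) for i in(0,1)],[np.linalg.norm(P[i+1]-P[i]) for i in (0,1)])
for ht,hs in((110,150),(95,165)):
    a=blob(t,402,215,18,0,ht);b=blob(s,391,262,18,0,hs)
    print("slot",a[0],a[2],b[0],b[2],tri(a[0],b[0]),onz("top",*a[0],.062),onz("scene",*b[0],.062))
    P=[onz("top",*q,.062) for q in a[1]];print([np.degrees(np.arctan2(*(P[i+1]-P[i])[1::-1])) for i in(0,1)],[np.linalg.norm(P[i+1]-P[i]) for i in (0,1)])
    P=[onz("scene",*q,.062) for q in b[1]];print([np.degrees(np.arctan2(*(P[i+1]-P[i])[1::-1])) for i in(0,1)],[np.linalg.norm(P[i+1]-P[i]) for i in (0,1)])
# stand outline corners (top view crop, by eye) at z=.06
c=[(190+x/4-.5+.125,219+y/4-.5+.125) for x,y in((57,127),(326,77),(343,170),(72,222))]
P=[onz("top",*q,.06) for q in c];print(P,np.mean(P,0)); d=P[1]-P[0];print(np.degrees(np.arctan2(d[1],d[0])),np.linalg.norm(d))
# deck screws in top view by eye
c=[(353+x/4,178+(y-296)/4) for x,y in((88,362),(294,347),(312,527),(102,542))]
P=[onz("top",*q,.062) for q in c];print("deck",np.mean(P,0),[np.degrees(np.arctan2(*(P[j]-P[i])[1::-1])) for i,j in((0,1),(3,2),(0,3),(1,2))])
E
```

```text
vals bar [39 40 43] [ 98 101 106] [34 40 41] slot [41 40 42] [151 159 165] [47 50 50] [104 115 118] [193 204 206]
key 50 [219.5796 260.6532] 80.671875 [222.4191 184.1165] 107.96875 (array([0.4408, 0.2205, 0.0769]), np.float64(0.0026695369800758097))
[209.6065 259.2937 230.1299 256.317  230.9799 262.1775 210.4565 265.1542]
[np.float64(-82.88465095626633), np.float64(-171.7400750148457)] [np.float64(0.055417125485678335), np.float64(0.015848554712103752)]
key 65 [219.4045 260.5252] 108.4609375 [222.3673 183.6095] 154.3671875 (array([0.4412, 0.2206, 0.0787]), np.float64(0.0025141199705657805))
[209.3101 256.9245 230.8154 255.9616 231.1924 264.3813 209.6871 265.3442]
[np.float64(-88.56789719549616), np.float64(-177.43926498358775)] [np.float64(0.05766751937614383), np.float64(0.02250309661893959)]
slot [402.1351 214.6248] 206.2890625 [392.3365 260.7393] 250.9765625 (array([ 0.5577, -0.2905,  0.0551]), np.float64(0.0015461790307748093)) [ 0.5579 -0.2895  0.062 ] [ 0.5531 -0.2919  0.062 ]
[np.float64(-86.05235712933201), np.float64(-177.06275354689345)] [np.float64(0.02644590944276863), np
[... 272 characters left out ...]
t64(0.0013199062160855807)) [ 0.5579 -0.2895  0.062 ] [ 0.5534 -0.2918  0.062 ]
[np.float64(-86.15822465967642), np.float64(-177.1647517490634)] [np.float64(0.024593003593902697), np.float64(0.06535640177485644)]
[np.float64(3.7740694126630263), np.float64(-94.72220001103877)] [np.float64(0.07146195826856866), np.float64(0.03137853060157189)]
[array([0.468 , 0.2697, 0.06  ]), array([0.4993, 0.0816, 0.06  ]), array([0.4343, 0.0703, 0.06  ]), array([0.4021, 0.259 , 0.06  ])] [0.4509 0.1702 0.06  ]
-80.55983443488107 0.19067837883282304
deck [ 0.5567 -0.2913  0.062 ] [np.float64(-86.8262693679061), np.float64(-87.03296755616442), np.float64(-177.24191092762226), np.float64(-176.56984689261964)]
```

Emit:
carry_out:
  increments:
    - [0, [0, 0, 0], 8.3]
    - [0, [0, 0, 0], 8.3]
    - [0, [0, 0, 0], 8.3]
    - [0, [0, 0, 0], 8.3]
    - [0, [0, 0, 0], 8.3]
    - [0, [0, 0, 0], 8.3]
    - [0, [0, 0, 0], 8.4]

```text
time: 0.8
tool_pos: [0.2088, 0.5085, 0.2188]
ee_rot: [-3.141, 0.001, 1.73]
wrist_force: [-0.5, -0.0, 0.7]
width: 0.0943
finger_force: 0.0
```

Emit:
carry_out:
  increments:
    - [0, [-36, 20, 0], 0]
    - [0, [-36, 20, 0], 0]
    - [0, [-36, 20, 0], 0]
    - [0, [-36, 20, 0], 0]
    - [0, [-36, 20, 0], 0]
    - [0, [-36, 20, 0], 0]
    - [0, [-36, 20, 0], 0]
    - [0, [-36, 20, 0], 0]

```text
time: 1.6
tool_pos: [0.4147, 0.2494, 0.219]
ee_rot: [-3.141, 0.0, 1.736]
wrist_force: [0.6, 0.4, -0.4]
width: 0.0943
finger_force: 0.0
```

Emit:
carry_out:
  increments:
    - [0, [-18, 10, 0], 0]
    - [0, [-18, 10, 0], 0]
    - [0, [0, 0, 0], 0]
    - [0, [0, 0, 0], 0]

```text
time: 2.0
tool_pos: [0.4395, 0.2187, 0.219]
ee_rot: [-3.14, -0.0, 1.735]
wrist_force: [0.3, 0.4, 0.4]
width: 0.0939
finger_force: 0.0
```

Emit:
carry_out:
  increments:
    - [0, [0, 0, 25], 0]
    - [0, [0, 0, 25], 0]
    - [0, [0, 0, 25], 0]
    - [0, [0, 0, 20], 0]
    - [0, [0, 0, 20], 0]
    - [0, [0, 0, 17], 0]
    - [0, [0, 0, 0], 0]
    - [0, [0, 0, 0], 0]

```text
time: 2.8
tool_pos: [0.4393, 0.2196, 0.0876]
ee_rot: [-3.141, -0.0, 1.737]
wrist_force: [-0.6, 1.0, -0.7]
width: 0.0941
finger_force: 0.0
```

Run:
```python
from h import *
im=robot.snapshot("scene");t=robot.snapshot("top");cv2.imwrite("pics/s1.png",im);cv2.imwrite("pics/t1.png",t)
c=lambda im,x,y:cv2.resize(im[y-50:y+50,x-50:x+50],(400,400),interpolation=cv2.INTER_CUBIC)
cv2.imwrite("pics/c2.png",cv2.convertScaleAbs(np.hstack([c(im,235,185),c(t,225,255)]),alpha=1.4))
```

```text
(no output)
```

View pics/c2.png

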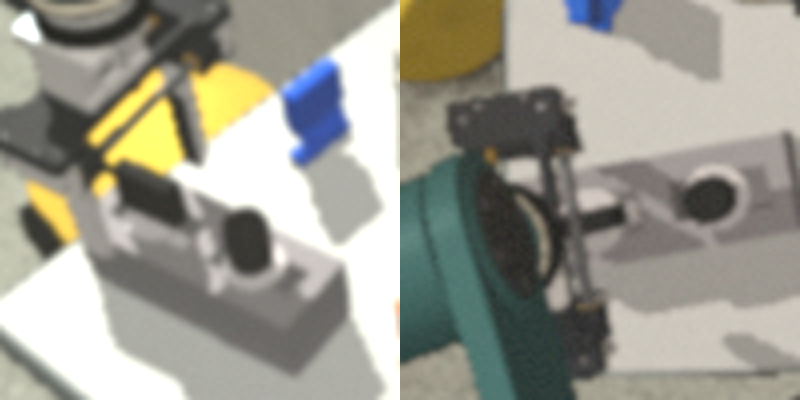

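The crops show one finger on each side of the bar (bar at scene (225,183)), the tips above the stand, and the pin clear. I'll close and lift.

Emit:
carry_out:
  increments:
    - [255, [0, 0, 0], 0]
    - [255, [0, 0, 0], 0]
    - [255, [0, 0, 0], 0]
    - [255, [0, 0, 0], 0]
    - [255, [0, 0, 0], 0]
    - [255, [0, 0, 0], 0]
    - [255, [0, 0, 0], 0]
    - [255, [0, 0, 0], 0]

```text
time: 3.7
tool_pos: [0.4398, 0.2188, 0.0874]
ee_rot: [-3.142, -0.0, 1.736]
wrist_force: [-0.2, 0.5, 0.8]
width: 0.0333
finger_force: 0.0
```

Emit:
carry_out:
  increments:
    - [255, [0, 0, -5], 0]
    - [255, [0, 0, -5], 0]
    - [255, [0, 0, -10], 0]
    - [255, [0, 0, -10], 0]
    - [255, [0, 0, -20], 0]
    - [255, [0, 0, -30], 0]
    - [255, [0, 0, -30], 0]
    - [255, [0, 0, -20], 0]

```text
time: 4.5
tool_pos: [0.4405, 0.2191, 0.221]
ee_rot: [3.138, -0.001, 1.736]
wrist_force: [0.2, 1.2, -1.2]
width: 0.0158
finger_force: 30.0
```

The fingers had not finished closing when the lift began, so the key is probably held lower on the tool than planned. I'll back away from the centrifuge, turn, then measure.

Emit:
carry_out:
  increments:
    - [255, [3, -20, -10], 0]
    - [255, [4, -20, -15], 0]
    - [255, [3, -20, -15], 0]
    - [255, [0, 0, 0], 8.0]
    - [255, [0, 0, 0], 8.0]
    - [255, [0, 0, 0], 8.0]
    - [255, [0, 0, 0], 8.0]
    - [255, [0, 0, 0], 8.0]

```text
time: 5.3
tool_pos: [0.379, 0.2188, 0.2585]
ee_rot: [3.141, -0.001, 1.032]
wrist_force: [-0.1, -0.3, -1.1]
width: 0.016
finger_force: 30.0
```

Emit:
carry_out:
  increments:
    - [255, [0, 0, 0], 8.0]
    - [255, [0, 0, 0], 8.0]
    - [255, [0, 0, 0], 8.0]
    - [255, [0, 0, 0], 8.0]
    - [255, [0, 0, 0], 8.0]
    - [255, [0, 0, 0], 8.0]
    - [255, [0, 0, 0], 8.4]
    - [255, [0, 0, 0], 0]

```text
time: 6.1
tool_pos: [0.379, 0.2188, 0.2583]
ee_rot: [-3.141, -0.001, 0.054]
wrist_force: [-0.6, 0.3, -2.6]
width: 0.0157
finger_force: 30.0
```

Emit:
carry_out:
  increments:
    - [255, [-1, 40, 0], 0]
    - [255, [-1, 40, 0], 0]
    - [255, [-1, 40, 0], 0]
    - [255, [-1, 40, 0], 0]
    - [255, [0, 40, 0], 0]
    - [255, [0, 40, 0], 0]
    - [255, [0, 40, 0], 0]
    - [255, [0, 40, 0], 0]

```text
time: 6.9
tool_pos: [0.3919, -0.1026, 0.2582]
ee_rot: [3.141, -0.001, 0.057]
wrist_force: [0.8, 0.0, -0.4]
width: 0.0155
finger_force: 30.0
```

Emit:
carry_out:
  increments:
    - [255, [0, 40, 0], 0]
    - [255, [0, 40, 0], 0]
    - [255, [0, 40, 0], 0]
    - [255, [0, 40, 0], 0]
    - [255, [0, 29, 0], 0]
    - [255, [30, 0, 0], 0]
    - [255, [35, 0, 0], 0]
    - [255, [30, 0, 0], 0]

```text
time: 7.7
tool_pos: [0.4983, -0.2851, 0.2578]
ee_rot: [-3.142, -0.001, 0.056]
wrist_force: [-0.5, -0.4, -0.9]
width: 0.0157
finger_force: 30.0
```

Run:
```python
from h import *
im=robot.snapshot("scene");t=robot.snapshot("top");cv2.imwrite("pics/s2.png",im);cv2.imwrite("pics/t2.png",t)
print(robot.get_obs()["tool_pos"])
def pr(n,P):
    c=robot.get_calibration(n);f=200/np.tan(np.radians(c["vfov"]/2));q=np.linalg.inv(c["T"])@np.r_[P,1];return int(f*q[0]/q[2]+c["cx"]),int(f*q[1]/q[2]+c["cy"])
P=robot.get_obs()["tool_pos"]-[0,0,.03];a,b=pr("scene",P),pr("top",P);print(a,b)
def c(im,p):
    x,y=p;return cv2.resize(im[y-50:y+50,x-50:x+50],(400,400),interpolation=cv2.INTER_CUBIC)
cv2.imwrite("pics/c3.png",cv2.convertScaleAbs(np.hstack([c(im,a),c(t,b)]),alpha=1.4))
```

```text
[ 0.4996104  -0.28419932  0.25635049]
(383, 234) (416, 235)
```

View pics/c3.png

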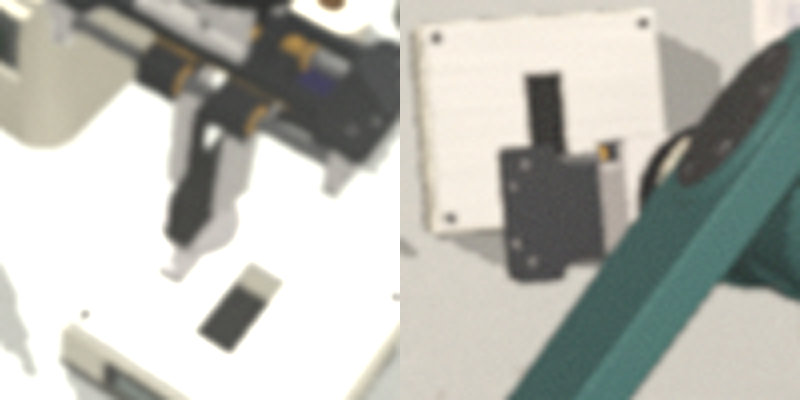

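The scene crop shows the key held, with the handle near scene (380,235), the collar at (387,240) and the head end at (377,252). I'll enlarge that to find its height and offset in the jaws.

Run:
```python
from h import *
im=cv2.imread("pics/s2.png")
x0,y0=365,205
g=cv2.resize(im[y0:y0+55,x0:x0+55],(770,770)[:2],interpolation=cv2.INTER_CUBIC)[:600*770//770]
g=cv2.resize(im[y0:y0+55,x0:x0+40],(436,600),interpolation=cv2.INTER_CUBIC)
cv2.imwrite("pics/c4.png",g)
```

```text
(no output)
```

View pics/c4.png

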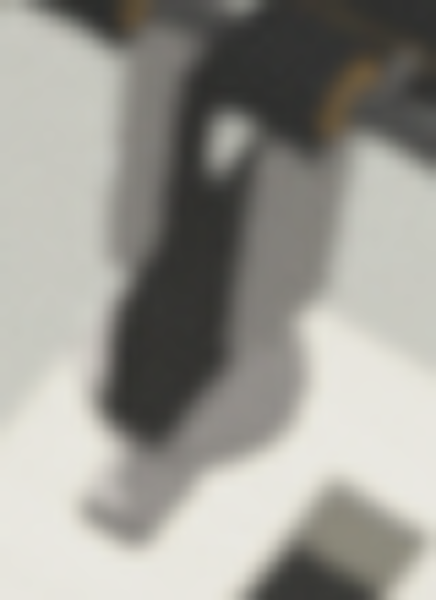

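Run:
```python
from h import *
np.set_printoptions(precision=4,suppress=True)
tcp=np.array([.4996,-.2842,.2568]);yaw=.056
X=np.array([np.cos(yaw),np.sin(yaw),0]);Y=np.array([np.sin(yaw),-np.cos(yaw),0])
for nm,u,v,off in(("handle end bottom mid",132,422,0),("hb left",100,400,-.008),("hb right",165,445,.008),("head end bottom mid",110,527,0),("head L",82,505,-.008),("head R",135,547,.008),("finger tip right corner",322,300,.012)):
    p,d=ray("scene",365+(u+.5)/10.9-.5,205+(v+.5)/10.9-.5)
    s=((tcp-p)@Y+off)/(d@Y);q=p+s*d-tcp;print(nm,"x",q@X*1e3,"z",q[2]*1e3)
```

```text
handle end bottom mid x -26.055700853316786 z -31.6543252589781
hb left x -25.137660950522818 z -32.21021707617816
hb right x -26.603031109935095 z -31.828658659397156
head end bottom mid x -29.206823772996415 z -65.58020695059213
head L x -26.951796252204332 z -67.75477285533155
head R x -33.1169294355732 z -60.46698632559549
finger tip right corner x 26.701392893462582 z -40.01416491499793
```

Handle and head agree: the key is centred in the jaws within about 1 mm along x, and its grip point is about 11 mm below the TCP. I'll go above the slot and stop just short of the deck.

Emit:
carry_out:
  increments:
    - [255, [28, 5, 0], 0]
    - [255, [28.5, 4.5, 0], 0]
    - [255, [0, 0, 25], 0]
    - [255, [0, 0, 25], 0]
    - [255, [0, 0, 25], 0]
    - [255, [0, 0, 25], 0]
    - [255, [0, 0, 13], 0]
    - [255, [0, 0, 0], 0]

```text
time: 8.6
tool_pos: [0.5525, -0.2905, 0.1422]
ee_rot: [-3.139, 0.004, 0.055]
wrist_force: [-0.3, 0.0, -1.1]
width: 0.0158
finger_force: 30.0
```

Run:
```python
from h import *
im=robot.snapshot("scene");t=robot.snapshot("top");cv2.imwrite("pics/s3.png",im);cv2.imwrite("pics/t3.png",t)
o=robot.get_obs();print(o["tool_pos"],o["ee_rot"])
a=cv2.resize(im[230:285,365:420],(600,600),interpolation=cv2.INTER_CUBIC)
cv2.imwrite("pics/c5.png",cv2.convertScaleAbs(a,alpha=1.1))
```

```text
[ 0.55421285 -0.29142929  0.14562284] [ 3.14080096e+00 -1.09389205e-03  5.41710026e-02]
```

View pics/c5.png

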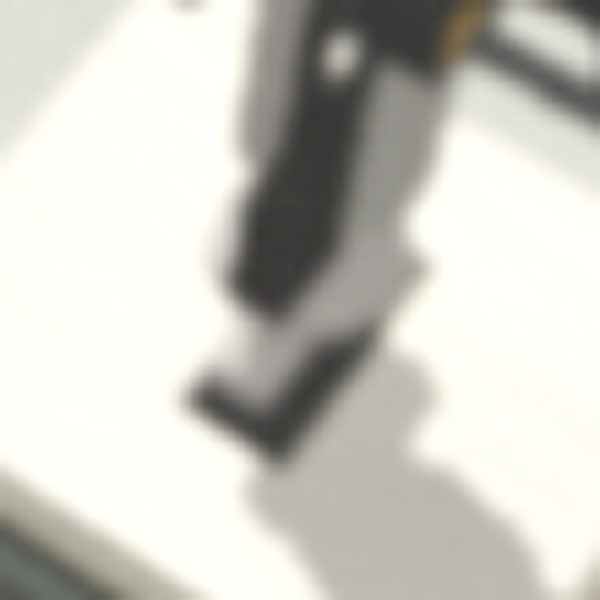

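The crop shows the head's near end about at crop (240,398), above the slot's near edge running from (190,400) to (280,460). The head looks inside the slot width. I'll put numbers on it.

Run:
```python
from h import *
np.set_printoptions(precision=4,suppress=True)
print([robot.get_obs()["tool_pos"]for _ in range(1)])
px=lambda u,v:(365+(u+.5)/10.909-.5,230+(v+.5)/10.909-.5)
yaw=.055;X=np.array([np.cos(yaw),np.sin(yaw),0]);Y=np.array([np.sin(yaw),-np.cos(yaw),0])
f=lambda u,v,z:onz("scene",*px(u,v),z)
S=(f(188,402,.062)+f(280,463,.062))/2; s0=cv2.imread("pics/s2.png")
b=blob(cv2.imread("pics/scene0.png"),391,262,18,0,150);C=onz("scene",*b[0],.062)
print("slot end",S,"slot centre-end",(C-S)@X,(C-S)@Y)
for z in(.074,.078,.082,.086):
    H=(f(215,387,z)+f(264,414,z))/2; print(z,"head end - slot end along X,Y mm",(H-S)@X*1e3,(H-S)@Y*1e3,"head-ctr minus slot-ctr",((H-C)@X+.028)*1e3,(H-C)@Y*1e3)
# plane method
tcp=np.array([.556,-.2905,.1438]);p,d=ray("scene",*px(240,400));s=((tcp-p)@Y)/(d@Y);q=p+s*d-tcp;print(q@X*1e3,q[2]*1e3)
```

```text
[array([ 0.5542, -0.2914,  0.1456])]
slot end [ 0.5231 -0.2938  0.062 ] slot centre-end 0.030038821779208646 -0.0002474453602842138
0.074 head end - slot end along X,Y mm 1.0328891060398455 -0.5081224521189678 head-ctr minus slot-ctr -1.0059326731687994 -0.260677091834754
0.078 head end - slot end along X,Y mm -1.2234062681970297 0.4578089113926581 head-ctr minus slot-ctr -3.262228047405679 0.7052542716768719
0.082 head end - slot end along X,Y mm -3.479701642433908 1.4237402749043395 head-ctr minus slot-ctr -5.518523421642555 1.6711856351885532
0.086 head end - slot end along X,Y mm -5.735997016670671 2.3896716384159715 head-ctr minus slot-ctr -7.7748187958793205 2.637116998700185
-29.52443414643127 -73.86339479320044
```

Emit:
carry_out:
  increments:
    - [255, [4, 0, 0], 0]
    - [255, [0, 0, 4], 0]
    - [255, [0, 0, 4], 0]
    - [255, [0, 0, 2], 0]
    - [255, [0, 0, 0], 0]
    - [255, [0, 0, 0], 0]

```text
time: 9.3
tool_pos: [0.558, -0.2908, 0.1343]
ee_rot: [-3.141, 0.0, 0.054]
wrist_force: [0.1, -0.2, -0.8]
width: 0.0155
finger_force: 30.0
```

Run:
```python
from h import *
im=robot.snapshot("scene");cv2.imwrite("pics/s4.png",im)
o=robot.get_obs();print(o["tool_pos"],o["ee_rot"],o["wrist_force"])
a=cv2.resize(im[230:285,365:420],(600,600),interpolation=cv2.INTER_CUBIC)
cv2.imwrite("pics/c6.png",cv2.convertScaleAbs(a,alpha=1.1))
```

```text
[ 0.55803417 -0.29090131  0.13443807] [-3.14151851e+00  9.00481097e-06  5.35483279e-02] [ 0.03335291 -0.9869016  -1.71002534]
```

View pics/c6.png

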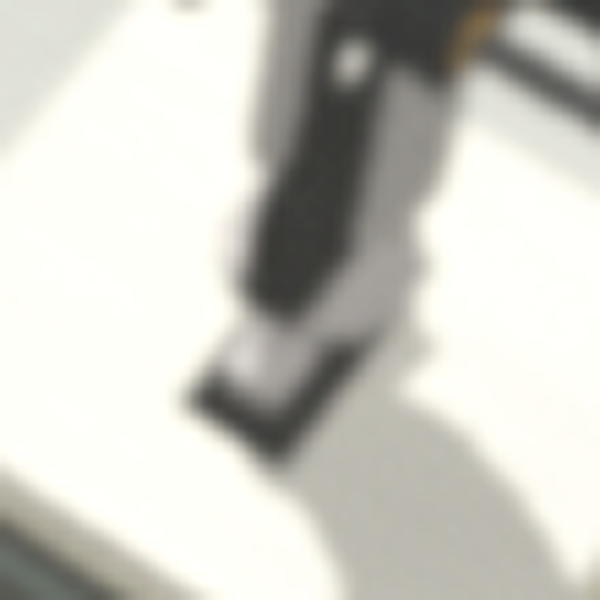

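The head now sits centred in the slot's width, with a clear gap at the near end (slot corners at crop (190,400) and (280,460)). I'll lower gently and watch the force.

Emit:
carry_out:
  increments:
    - [255, [0, 0, 2], 0]
    - [255, [0, 0, 2], 0]
    - [255, [0, 0, 2], 0]
    - [255, [0, 0, 2], 0]
    - [255, [0, 0, 2], 0]
    - [255, [0, 0, 2], 0]
    - [255, [0, 0, 0], 0]

```text
time: 10.05
tool_pos: [0.5578, -0.2908, 0.1219]
ee_rot: [-3.141, 0.001, 0.053]
wrist_force: [0.7, 0.6, -2.1]
width: 0.0161
finger_force: 30.0
```

Emit:
carry_out:
  increments:
    - [255, [0, 0, 2], 0]
    - [255, [0, 0, 2], 0]
    - [255, [0, 0, 2], 0]
    - [255, [0, 0, 2], 0]
    - [255, [0, 0, 2], 0]
    - [255, [0, 0, 2], 0]
    - [255, [0, 0, 0], 0]

```text
time: 10.75
tool_pos: [0.5578, -0.2907, 0.11]
ee_rot: [-3.141, 0.001, 0.054]
wrist_force: [-0.3, -0.2, -0.8]
width: 0.0161
finger_force: 30.0
```

Emit:
carry_out:
  increments:
    - [255, [0, 0, 2], 0]
    - [255, [0, 0, 2], 0]
    - [255, [0, 0, 1], 0]
    - [255, [0, 0, 1], 0]
    - [255, [0, 0, 0], 0]

```text
time: 11.25
tool_pos: [0.558, -0.2908, 0.1042]
ee_rot: [-3.141, 0.0, 0.054]
wrist_force: [-0.0, 0.7, -1.2]
width: 0.016
finger_force: 30.0
```

Emit:
carry_out:
  increments:
    - [255, [0, 0, 1], 0]
    - [255, [0, 0, 1], 0]
    - [255, [0, 0, 1], 0]
    - [255, [0, 0, 0], 0]

```text
time: 11.65
tool_pos: [0.5579, -0.2908, 0.1012]
ee_rot: [-3.141, 0.0, 0.054]
wrist_force: [0.8, 0.2, -1.8]
width: 0.0158
finger_force: 30.0
```

Emit:
carry_out:
  increments:
    - [255, [0, 0, 1], 0]
    - [255, [0, 0, 1], 0]
    - [255, [0, 0, 0], 0]

```text
time: 11.95
tool_pos: [0.5582, -0.291, 0.1004]
ee_rot: [3.141, -0.001, 0.054]
wrist_force: [-0.8, 0.7, 2.5]
width: 0.0158
finger_force: 30.0
```

Emit:
carry_out:
  increments:
    - [255, [0, 0, 1], 0]
    - [255, [0, 0, 1], 0]
    - [255, [0, 0, 0], 0]

```text
time: 12.25
tool_pos: [0.5582, -0.291, 0.1003]
ee_rot: [3.141, -0.001, 0.054]
wrist_force: [-3.2, 2.1, 10.2]
width: 0.0159
finger_force: 30.0
```

Contact came at TCP z 0.1003, matching the collar landing on the deck. I'll ease the pressure and turn.

Emit:
carry_out:
  increments:
    - [255, [0, 0, -2.5], 0]
    - [255, [0, 0, 0], -7.5]
    - [255, [0, 0, 0], -7.5]
    - [255, [0, 0, 0], -7.5]
    - [255, [0, 0, 0], -7.5]
    - [255, [0, 0, 0], -7.5]
    - [255, [0, 0, 0], -7.5]

```text
time: 12.95
tool_pos: [0.5584, -0.2909, 0.1004]
ee_rot: [3.141, -0.001, 0.844]
wrist_force: [-0.8, 0.4, 2.8]
width: 0.0153
finger_force: 30.0
```

Emit:
carry_out:
  increments:
    - [255, [0, 0, 0], -7.5]
    - [255, [0, 0, 0], -7.5]
    - [255, [0, 0, 0], -7.5]
    - [255, [0, 0, 0], -7.5]
    - [255, [0, 0, 0], -7.5]
    - [255, [0, 0, 0], -7.5]
    - [255, [0, 0, 0], 0]
    - [255, [0, 0, 0], 0]

```text
time: 13.75
tool_pos: [0.5584, -0.2912, 0.1004]
ee_rot: [3.141, 0.001, 1.622]
wrist_force: [0.7, -0.4, 2.3]
width: 0.0159
finger_force: 30.0
```

Emit:
carry_out:
  increments:
    - [120, [0, 0, 0], 0]
    - [120, [0, 0, 0], 0]
    - [120, [0, 0, 0], 0]
    - [120, [0, 0, 0], 0]
    - [120, [0, 0, 0], 0]
    - [120, [0, 0, 0], 0]
    - [120, [0, 0, 0], 0]
    - [120, [0, 0, 0], 0]

```text
time: 14.55
tool_pos: [0.558, -0.2909, 0.1]
ee_rot: [3.142, -0.0, 1.624]
wrist_force: [0.2, -0.1, -0.5]
width: 0.0496
finger_force: 0.0
```

Emit:
carry_out:
  increments:
    - [120, [0, 0, -10], 0]
    - [120, [0, 0, -20], 0]
    - [120, [0, 0, -30], 0]
    - [120, [0, 0, -40], 0]
    - [120, [0, 0, -40], 0]
    - [120, [0, 0, 0], 0]

```text
time: 15.15
tool_pos: [0.5604, -0.2924, 0.2494]
ee_rot: [3.129, 0.009, 1.624]
wrist_force: [0.2, -0.8, 1.0]
width: 0.0499
finger_force: 0.0
```

Emit:
carry_out:
  increments:
    - [120, [0, -35, 0], 0]
    - [120, [0, -35, 0], 0]
    - [120, [0, -35, 0], 0]
    - [120, [0, -35, 0], 0]
    - [120, [0, -35, 0], 0]
    - [120, [0, 0, 0], 0]

```text
time: 15.75
tool_pos: [0.3803, -0.3003, 0.2405]
ee_rot: [-3.141, 0.001, 1.621]
wrist_force: [0.5, -0.3, -0.3]
width: 0.0499
finger_force: 0.0
```

Run:
```python
from h import *
im=robot.snapshot("scene");t=robot.snapshot("top");cv2.imwrite("pics/s5.png",im);cv2.imwrite("pics/t5.png",t)
c=lambda im,x,y:cv2.resize(im[y-30:y+30,x-30:x+30],(400,400),interpolation=cv2.INTER_CUBIC)
cv2.imwrite("pics/c7.png",np.hstack([c(im,391,258),c(t,402,215)]))
```

```text
(no output)
```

View pics/c7.png

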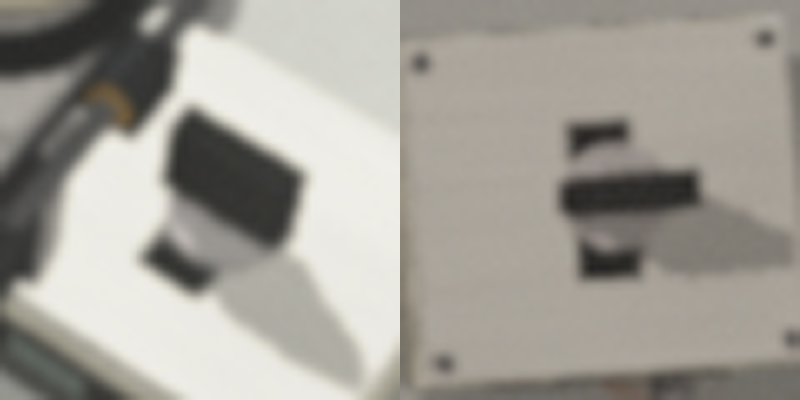

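The key stands upright with its collar flat on the deck (top (402,214)). The handle lies crosswise to the slot, whose two ends show at either side, and the gripper is clear. I'll hand it in.

```bash
python3 -c "
from bench import robot
print(robot.close_job())"
```

```text
the job is handed in; nothing more can be done
None
```

The key is fitted in the shaker's slot with its collar on the deck, turned a quarter turn so the head locks crosswise, and released; the pin was left in the stand, and the job was handed in at about 16 s.

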